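# Clip a brass rod into a marking jig and step it under the pointer

### The arm

A 6-joint arm with a two-finger parallel gripper is mounted at the origin on the work surface. World frame = base frame: x ahead of the robot, y to its left, z up, the work surface at z = 0. Lengths are in mm, angles in rad, forces in N, time in s.
With the tool pointing down it reaches from about 300 to 875 mm from the base axis. Payload 6.4 kg.
Tool frame: the origin (TCP) lies between the finger pads; the fingertips stand 14 mm ahead of it and the grasp point (between the pads) lies 5 mm behind it; z points along the fingers, y is the line along which they close (so a half turn about z gives the same grasp; the last joint's range is limited). The gripper opens to 85 mm and grips with 20 to 120 N. Pads are 22 mm wide; open, the fingers measure 114 mm over their backs; the gripper's body (76 mm by 85 mm) begins 54 mm behind the grasp point. The pads swing forward as they close: fully open they stand 13 mm farther back than shut.
Start: joints at [-1.503, 0.181, 1.607, -0, 1.354, -0.206], TCP at [155.491, -553.592, 245.288] pointing down, gripper open.
Joint ranges: [-2.99, 2.99], [-0.89, 2.07], [0.3, 2.58], [-1.14, 4.28], [0, 2.63], [-3.12, 3.12]. Speed limits (rad/s): [2.57, 2.57, 3.01, 3.14, 3.14, 3.14].

### API

Orientations are given as a unit quaternion [x, y, z, w].
In Python, from plant import env, optics, job gives the robot as it stands. The module is installed in compiled form; this text tells all that it offers.
- The arm moves only by the tool apply_moves, never from a script. Its argument "increments" is a list that holds one entry, the list of rows, each a list of 7 numbers: the shift along the tool's x, y, z as a fraction of full scale, then the turn, a rotation vector about the tool's x, y, z as a fraction of full scale, then the closure, from 0 (fully open) to 1 (shut). In form: [[[tx, ty, tz, rx, ry, rz, hand], ...]]. A call has 1 to 20 rows; each row shifts and turns the commanded pose from where the row before left it, along the tool's axes as they then stand; what a row does not reach is not made up. Full scale, the value 1, is 25 mm for a shift and 5 degrees for a turn. A row lasts 1/12 s, in which the tool goes at most 41.7 mm and 7.16 degrees, less where a joint would pass 70% of its speed; a pose out of reach is approached as far as the arm can. A call with a number of a shift or a turn outside -1 to 1 is refused whole. A call with a gripper value outside its range is refused whole. The fingers move at their own pace and stop on an object; "squeeze" is the grip in N (left out, the last holds). Time passes only in rows, so rows that do not move let the fingers close. It gives the time, the measured TCP pose, the force, the opening and the grip force at its end, in the units of the state.
- env.get_obs(): the state, without advancing time (a new reading comes with each control period).
- optics.capture(name): name is "scene" or "top" or "wrist"; returns a dict with "img" (400x640x3 uint8, blue, green, red), "fov_y" (degrees; the focal length in pixels is half the picture's height over the tangent of half this angle, whatever the lens; pixels are square), "cx", "cy" (the principal point, pixels), "rvec" (rotation vector, rad) and "tvec" (3), from world to camera coordinates, as OpenCV has them. Camera axes: x right, y down, z forward; pixel columns grow to the right and rows downward; lengths in mm; the calibration is good to about 2 mm. A picture is of the moment at which its call begins. There is no depth.
- job.finish_job(): hands the job in; it is judged then, once.
Trained networks look in a picture, given as the dict that the camera call returned (one of the last four; its "shot" number tells which), for a name from the list of things; names that differ only in an ending like _2 or _b are one class to them, and where a whole thing is asked for, a point or a joint stands for the part that bears it (a point fixed in the world has none). Each returns a list of dicts, best first, with "score" (0 to 1); they miss things now and then, are a little off and sometimes report something else, mostly with a low value. They report only what shows in the picture. A call takes as long as a camera call. They do not tell look-alikes from the thing itself.
- optics.regions_of(picture, thing): "mask" (400x640 bool, what is visible of it) and "at" ([column, row] in pixels, amid what is visible of it).
The state is a dict: "time_s": time; "joint_pos": joint angles; "qvel": joint speeds; "effort": joint torques, N m; "eef_pos": TCP position; "tool_rot": TCP orientation; "wrist_force": force on the tool from outside, world axes, zero at the start; "moment": the same for the moment, N m; "gripper_width": opening from 0.0 (shut) to 1.0 (fully open); "grip_force": force on a finger pad.
Only numpy, scipy, OpenCV 4.12 (cv2) and the standard library are available. Lean on these libraries where they do the work, as an engineer would, in place of code of your own. Each camera call takes 0.05 s, during which the arm holds its last target. There are 200 camera calls.

### The job

Take the brass rod with the red and blue bands from the wooden rest and push it straight down past the sprung orange jaw until it lies fully home in the two forks of the jig's carriage, with both bands between the forks. Let go of the rod, then slide the carriage so that the middle of the red band is directly under the pointer, stop there for a second, and then bring the middle of the blue band under the pointer and leave it there. Do not touch the pointer or its arm, and leave the steel rod, crucible, firebrick and hammer where they are.

Things in the scene. Friction and masses are not known exactly. Their poses are not given: they have to be found in the camera images.
- brass_rod: The workpiece: straight round brass rod, 18 mm in diameter and 150 mm long, about 0.2 kg, with two painted bands 8 mm wide, red and blue. Origin at its middle, on its axis; its own y axis runs along the rod towards the red end. It starts lying level in one of the rest's two places.
- red_band (a point): Middle of the red band, on the rod's axis, 30 mm from the rod's middle.
- blue_band (a point): Middle of the blue band, on the rod's axis, 30 mm from the rod's middle on the other side.
- steel_rod: Bystander: plain dark steel rod of the same size (18 x 150 mm), in the rest's other place. Origin at its middle, y along it.
- rest: Fixed wooden rest, 140 (x) by 125 (y) mm, base 12 mm thick, with two parallel places 84 mm apart (at its x = -42 and +42 mm). Each holds a rod along the rest's y axis in two V blocks 14 mm thick at y = -52 and +52 mm, the rod's axis 48 mm above the table; between the blocks the rod is free. Origin at the centre of the underside.
- jig: Fixed green base of the marking jig, 340 (x, from -155 to +185 mm) by 170 (y) by 12 mm. Origin on its underside; its x axis is the travel of the saddle, its y axis that of the carriage. The pointer's post stands at its +x end.
- pointer: Fixed pointer of the jig (frame as the jig's): green post 22 x 36 mm, 172 mm high, at jig x = 171, y = -65 mm, with a level steel arm 14 mm thick, 153 to 167 mm above the table, running from the post straight to x = 80, y = 0, where a needle 8 mm thick in a 14 mm brass collar points down.
- pointer_tip (a point): Tip of the pointer's needle, 121 mm above the table, 21 mm above the top of a seated rod.
- saddle (a joint): Position of the aluminium saddle (150 x 220 mm) along the jig's x, 0 to 0.14 m; 0 is farthest from the pointer. About 2 N of friction; it stays where left.
- carriage (a joint): Position of the grey carriage along the jig's y on the saddle, -0.055 to 0.055 m. About 2 N of friction; it stays where left.
- seat (a point): Middle of a fully seated rod's axis in the carriage's clip, 91 mm above the table, 45 mm above the carriage's top; moves with the carriage, axes as the jig's. The rod lies along y in two steel forks 14 mm thick at y = -50 and +50 mm; the 86 mm between them is clear for fingers down to 32 mm below the seat. The carriage plate is 150 (x, -105 to +45 mm) by 124 mm.
- fork (a point): The fork at the seat's y = +50 mm, point on the seated rod's axis (the other fork is at -50 mm, alike). Open at the top, with a V floor, a fixed steel cheek on its -x side (face 10.5 mm from the axis, up to 7 mm above it, then flared outward to 17 mm above) and the sprung jaw on its +x side.
- jaw (a joint): Angle of the sprung orange jaw, hinged below along the carriage's y, one finger at each fork: 0 closed, opening towards +x up to 0.5 rad. The rod presses it open about 0.1 rad on its way down and it springs back over the rod. About 10 to 20 N of downward push is needed.
- jaw_nose (a point): Inner lower corner of the jaw's nose, which overhangs a seated rod: 4 mm in +x and 9.5 mm above the seat when closed. Above it the jaw's lead-in face slopes up and outward to 13 mm in +x, 29 mm above the seat.
- handle_top (a point): Top of the black round post that moves the carriage: 20 mm in diameter, 63 mm tall from the carriage's top, its top 109 mm above the table; 85 mm from the seat towards -x. Pinch it from above and push or pull.
- crucible: Bystander: white ceramic cup, 84 mm across, 110 mm high. Origin at the centre of the underside.
- firebrick: Bystander: plain reddish brick 105 (x) by 215 (y) by 60 mm. Origin at the centre of the underside.
- hammer: Bystander: hammer lying along its x axis, about 250 mm long, not over 40 mm high. Origin on its underside.
Not all that is in view belongs to the job. What is meant by the brass_rod is not green, and is the smaller of those in its own colour.

How it is judged:
By the outcome, as a careful person would: the job done as asked, in the order asked, and still so for the second after the job is handed in, with the robot touching nothing.
It also fails if it takes over 62 s, if anything falls off the work surface, if the arm or the gripper's body presses on something with over 40 N, if the wrist force passes 120 N, or if a joint passes its speed limit or range.

## Working session

There is one attempt and no reset: what is moved stays moved. The work goes in short steps, Python scripts to look and compute and a tool call to move; the robot and the scene stay as the last step left them, time stands still between calls to the robot, and variables do not carry over. Pictures are saved under pics/ and viewed, at most 12 in all, crops included, and the job is handed in when it is done.

Besides the shell and the picture viewer there is one more tool, called after "Request:" in YAML: its name, and indented under it one key for each argument. apply_moves: Moves the arm, as the interface text tells. Shift numbers are shares of 25 mm and turn numbers shares of 5 degrees, none past 1 either way. Its arguments: {"type":"object","properties":{"increments":{"type":"array"},"squeeze":{"type":"number"}},"required":["increments"]}

```bash
mkdir -p pics; cat > h.py <<'E'
import numpy as np, cv2
from plant import env, optics, job
def cam(p):
    R=cv2.Rodrigues(np.array(p["rvec"],float))[0]; t=np.array(p["tvec"],float).ravel()
    f=200/np.tan(np.radians(p["fov_y"])/2); return R,t,f
def ray(p,uv):
    R,t,f=cam(p); d=R.T@np.array([(uv[0]-p["cx"])/f,(uv[1]-p["cy"])/f,1.]); return -R.T@t,d
def atz(p,uv,z):
    o,d=ray(p,uv); return o+d*(z-o[2])/d[2]
def proj(p,X):
    R,t,f=cam(p); c=R@np.array(X,float)+t; return np.array([p["cx"]+f*c[0]/c[2],p["cy"]+f*c[1]/c[2]])
def tri(obs):
    A=np.zeros((3,3));b=np.zeros(3);L=[ray(*o) for o in obs]
    for o,d in L:
        d=d/np.linalg.norm(d);M=np.eye(3)-np.outer(d,d);A+=M;b+=M@o
    X=np.linalg.solve(A,b)
    return X,[np.linalg.norm(np.cross(X-o,d/np.linalg.norm(d))) for o,d in L]
def best(p,n,k=1):
    r=optics.regions_of(p,n); return r[:k]
E
python3 - <<'E'
from h import *
np.set_printoptions(precision=1,suppress=True)
P={n:optics.capture(n) for n in("scene","top","wrist")}
for n,p in P.items():
    cv2.imwrite(f"pics/{n}0.png",p["img"]); R,t,f=cam(p); print(n,"cam at",-R.T@t,"f",f)
    for k in ["brass_rod","red_band","blue_band","steel_rod","rest","handle_top","jaw","pointer","pointer_tip","carriage","saddle","seat","fork"]:
        print("  ",k,[(round(r["score"],2),r["at"],int(r["mask"].sum())) for r in optics.regions_of(p,k)[:3]])
print(env.get_obs())
E
```

```text
scene cam at [1053.6 -659.5  909.9] f 411.06707524939543
   brass_rod [(0.74, [368.3, 158.9], 181), (0.61, [350.6, 136.2], 301), (0.51, [327.3, 301.1], 1029)]
   red_band [(0.83, [352.0, 136.8], 276), (0.63, [371.4, 158.8], 177), (0.48, [296.9, 255.8], 228)]
   blue_band [(0.86, [350.9, 137.4], 305), (0.6, [318.2, 162.9], 105), (0.45, [368.6, 160.6], 150)]
   steel_rod [(0.47, [385.3, 169.9], 184)]
   rest [(0.62, [374.2, 171.5], 877)]
   handle_top [(0.63, [292.0, 252.3], 2215)]
   jaw [(0.51, [284.9, 251.7], 158), (0.42, [368.2, 164.0], 127)]
   pointer [(0.96, [327.0, 304.0], 1041), (0.58, [292.2, 246.8], 2158)]
   pointer_tip [(0.66, [327.4, 300.9], 1066)]
   carriage [(0.91, [291.4, 253.4], 2273)]
   saddle [(0.78, [290.1, 256.1], 3600)]
   seat [(0.8, [294.2, 251.9], 2125)]
   fork [(0.67, [292.2, 246.8], 2247)]
top cam at [ 316.2   28.6 1348.9] f 433.74803756781176
   brass_rod [(0.81, [236.2, 268.1], 295), (0.75, [209.2, 216.6], 285), (0.65, [163.6, 273.7], 655)]
   red_band [(0.84, [211.2, 217.0], 275), (0.84, [235.9, 272.6], 251), (0.72, [166.7, 280.2], 650)]
   blue_band [
[... 604 characters left out ...]
6], 1970)]
wrist cam at [ 220.9 -534.   373.2] f 294.30907541551693
   brass_rod []
   red_band []
   blue_band []
   steel_rod [(0.56, [252.7, 4.4], 286)]
   rest []
   handle_top []
   jaw []
   pointer []
   pointer_tip []
   carriage []
   saddle []
   seat [(0.49, [255.2, 7.6], 304)]
   fork []
{'time_s': 2.1, 'joint_pos': array([-1.5,  0.2,  1.6, -0. ,  1.4, -0.2]), 'qvel': array([ 0.,  0., -0.,  0.,  0., -0.]), 'effort': array([ -0. , -44.5, -35.2,  -0. ,   0. ,  -0. ]), 'eef_pos': array([ 155.5, -553.6,  245.3]), 'tool_rot': array([ 1. ,  0.1, -0. , -0. ]), 'wrist_force': array([ 0.1,  0.3, -1.5]), 'moment': array([0., 0., 0.]), 'grip_force': 0.0, 'gripper_width': 0.9998716963872375}
```

View pics/scene0.png

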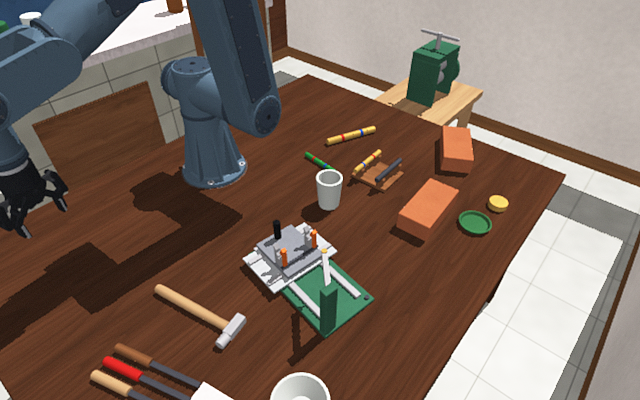

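View pics/top0.png

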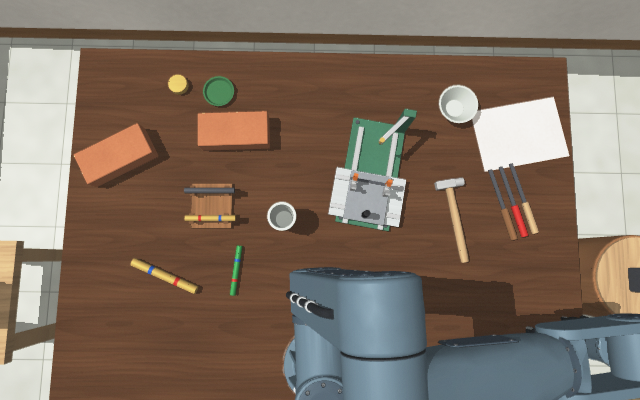

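Candidates (top view): brass rod in the rest at (210,217), larger yellow rod on the table at (165,275), and green rod at (236,270). The one in the rest fits, as it is smaller than the other brass-coloured rod and not green. I'll confirm it in a crop.

```bash
python3 - <<'E'
from h import *
np.set_printoptions(precision=1,suppress=True)
t=optics.capture("top"); s=optics.capture("scene")
a=t["img"][165:305,120:260]; b=t["img"][100:240,320:460]
cv2.imwrite("pics/crop.png",cv2.resize(np.hstack([a,b]),None,fx=2.8,fy=2.8,interpolation=cv2.INTER_CUBIC))
for uv,z in [((200,217),48),((220,217),48),((210,217),48),((210,190),48),((366,213),109),((381,140),121),((357,176),120),((390,183),120),((353,122),12),((403,112),172)]:
    print(uv,z,atz(t,uv,z))
# rod by triangulation of colour bands
def bands(p,box):
    x0,y0,x1,y1=box; c=p["img"][y0:y1,x0:x1]; h=cv2.cvtColor(c,cv2.COLOR_BGR2HSV)
    H,S,V=[h[...,i].astype(int) for i in range(3)]
    o=[]
    for m in (((H<5)|(H>172))&(S>150)&(V>110),(H>100)&(H<130)&(S>100)&(V>60)):
        y,x=np.nonzero(m); o.append((x.mean()+x0,y.mean()+y0,len(x)) if len(x) else None)
    return o
T=bands(t,(183,211,238,223)); S=bands(s,(350,147,384,176)); print(T,S)
for i in range(2):
    if T[i] and S[i]: print(tri([(t,T[i][:2]),(s,S[i][:2])]))
E
```

```text
(200, 217) 48 [430.2 367.4  48. ]
(220, 217) 48 [431.1 307.6  48. ]
(210, 217) 48 [430.7 337.5  48. ]
(210, 190) 48 [512.5 341.3  48. ]
(366, 213) 109 [ 443.5 -123.6  109. ]
(381, 140) 121 [ 656.6 -166.   121. ]
(357, 176) 120 [549.1 -96.3 120. ]
(390, 183) 120 [ 530.2 -191.5  120. ]
(353, 122) 12 [744.2 -94.2  12. ]
(403, 112) 172 [ 724.6 -220.5  172. ]
[(np.float64(199.33333333333334), np.float64(217.33333333333334), 12), (np.float64(219.5), np.float64(217.5), 12)] [(np.float64(373.2), np.float64(156.0), 5), (np.float64(363.1666666666667), np.float64(163.5), 6)]
(array([430.4, 369.9,  51.2]), [np.float64(1.983578507314248), np.float64(1.9835785073143826)])
(array([430.5, 309.3,  52.8]), [np.float64(1.7618063021657295), np.float64(1.7618063021658763)])
```

View pics/crop.png

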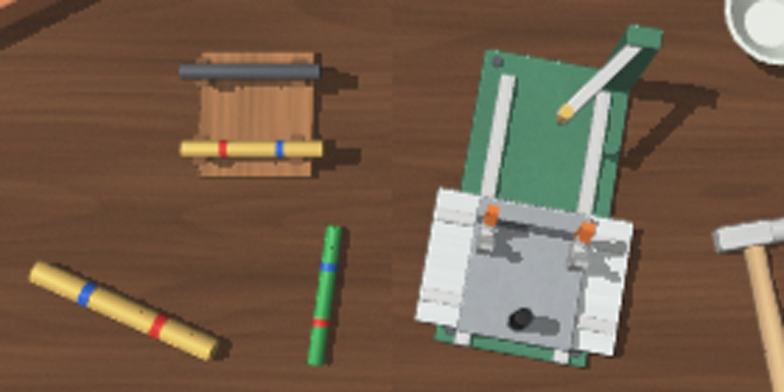

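The crop confirms the target: the brass rod in the rest (crop (250,148)) has red on the left, towards world +y. The jig yaw is about -11°.

```bash
cat >> h.py <<'E'
from scipy.spatial.transform import Rotation as Ro
def plan(goal=None,th=None,verbose=True):
    o=env.get_obs(); R=Ro.from_quat(o["tool_rot"]); M=R.as_matrix()
    cur=np.degrees(np.arctan2(M[1,0],M[0,0]))
    print("t",o["time_s"],"tcp",o["eef_pos"].round(1),"yaw",round(cur,2),"tilt",M[:,2].round(4),"F",o["wrist_force"].round(1),"w",round(o["gripper_width"],3),"grip",round(o["grip_force"],1))
    if th is not None: print("turn rz total rows(5deg):",round(-(th-cur)/5,3))
    if goal is not None:
        a=np.radians(cur if th is None else th); D=np.column_stack([[np.cos(a),np.sin(a),0],[np.sin(a),-np.cos(a),0],[0,0,-1]])
        print("tool shift in 25mm (after turn):",(D.T@(np.array(goal)-o["eef_pos"])/25).round(3))
E
python3 -c "
from h import *
plan((430.5,280,260),90)"
```

```text
t 2.2 tcp [ 155.5 -553.6  245.3] yaw 15.69 tilt [ 0. -0. -1.] F [-0.3 -0.6 -0.2] w 1.003 grip 0.0
turn rz total rows(5deg): -14.862
tool shift in 25mm (after turn): [33.344 11.    -0.588]
```

Request:
apply_moves:
  increments:
    - [[0,0,0,0,0,-0.99,0],[0,0,0,0,0,-0.99,0],[0,0,0,0,0,-0.99,0],[0,0,0,0,0,-0.99,0],[0,0,0,0,0,-0.99,0],[0,0,0,0,0,-0.99,0],[0,0,0,0,0,-0.99,0],[0,0,0,0,0,-0.99,0],[0,0,0,0,0,-0.99,0],[0,0,0,0,0,-0.99,0],[0,0,0,0,0,-0.99,0],[0,0,0,0,0,-0.99,0],[0,0,0,0,0,-0.99,0],[0,0,0,0,0,-0.99,0],[0,0,0,0,0,-0.99,0],[0.5,1,0,0,0,0,0],[0.5,1,0,0,0,0,0],[0.5,1,0,0,0,0,0],[0.5,1,0,0,0,0,0],[0.5,1,0,0,0,0,0]]

```text
time_s: 3.87
eef_pos: [281.5, -490.6, 245.3]
tool_rot: [0.708, 0.707, -0.0, 0.0]
wrist_force: [-0.4, 0.4, -0.3]
gripper_width: 1.001
grip_force: 0.0
```

Request:
apply_moves:
  increments:
    - [[1,0.5,0,0,0,0,0],[1,0.5,0,0,0,0,0],[1,0.5,0,0,0,0,0],[1,0.5,0,0,0,0,0],[1,0.5,0,0,0,0,0],[1,0.5,0,0,0,0,0],[1,0.5,0,0,0,0,0],[1,0.5,0,0,0,0,0],[1,0.5,0,0,0,0,0],[1,0.5,0,0,0,0,0],[1,0.5,0,0,0,0,0],[1,0.5,0,0,0,0,0],[1,0,0,0,0,0,0],[1,0,0,0,0,0,0],[1,0,0,0,0,0,0],[1,0,0,0,0,0,0],[1,0,0,0,0,0,0],[1,0,0,0,0,0,0],[1,0,0,0,0,0,0],[1,0,0,0,0,0,0]]

```text
time_s: 5.53
eef_pos: [431.0, 9.8, 245.5]
tool_rot: [0.708, 0.707, 0.0, 0.0]
wrist_force: [1.1, -0.4, 0.5]
gripper_width: 1.001
grip_force: 0.0
```

Request:
apply_moves:
  increments:
    - [[1,0,0.5,0,0,0,0],[1,0,0.5,0,0,0,0],[1,0,0.5,0,0,0,0],[1,0,0.5,0,0,0,0],[1,0,0.5,0,0,0,0],[1,0,0.5,0,0,0,0],[1,0,0,0,0,0,0],[1,0,0,0,0,0,0],[0,0,0,0,0,0,0],[0,0,0,0,0,0,0],[0,0,0,0,0,0,0]]

```text
time_s: 6.45
eef_pos: [431.3, 208.3, 170.3]
tool_rot: [0.707, 0.707, -0.0, 0.0]
wrist_force: [-0.2, -0.0, 0.3]
gripper_width: 0.995
grip_force: 0.0
```

```bash
python3 - <<'E'
from h import *
plan((430.5,338.5,100),90)
p=optics.capture("wrist"); cv2.imwrite("pics/w1.png",p["img"]); R,t,f=cam(p); print(-R.T@t)
for k in("brass_rod","steel_rod","rest","red_band"):print(k,[(round(r["score"],2),r["at"],int(r["mask"].sum())) for r in optics.regions_of(p,k)[:2]])
E
```

```text
t 6.45 tcp [431.3 208.3 170.3] yaw 89.98 tilt [ 0.e+00 -4.e-04 -1.e+00] F [-0.2 -0.   0.3] w 0.995 grip 0.0
turn rz total rows(5deg): -0.005
tool shift in 25mm (after turn): [ 5.207 -0.031  2.812]
[431.63335852 276.96431288 298.96021926]
brass_rod [(0.63, [318.5, 60.4], 2982), (0.63, [154.9, 127.3], 3179)]
steel_rod [(0.78, [424.9, 61.5], 2831)]
rest [(0.7, [363.3, 52.8], 11964)]
red_band [(0.86, [318.1, 63.5], 3137), (0.72, [155.3, 131.9], 3028)]
```

View pics/w1.png

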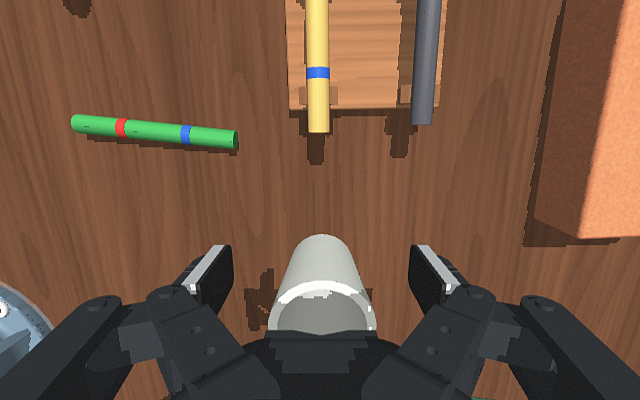

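The wrist view shows the brass rod running upward at column 318, with its blue band at (318,72) and its near end at (318,131). The crucible is below the gripper at (322,300). I'll move a bit further and triangulate.

```bash
cat >> h.py <<'E'
def colblobs(p,box,amin=20):
    x0,y0,x1,y1=box; h=cv2.cvtColor(p["img"][y0:y1,x0:x1],cv2.COLOR_BGR2HSV)
    H,S,V=[h[...,i].astype(int) for i in range(3)]; out={}
    for n,m in dict(red=((H<5)|(H>172))&(S>150)&(V>90),blue=(H>105)&(H<125)&(S>140)&(V>80),brass=(H>17)&(H<30)&(S>90)&(V>120)).items():
        k,l,st,c=cv2.connectedComponentsWithStats(m.astype(np.uint8))
        out[n]=[(round(c[i][0]+x0,1),round(c[i][1]+y0,1),int(st[i][4]),(st[i][:4]+[x0,y0,0,0]).tolist()) for i in range(1,k) if st[i][4]>=amin]
    return out
E
python3 - <<'E'
from h import *
import pickle
p=optics.capture("wrist"); pickle.dump(p,open("w1.pkl","wb")); print(colblobs(p,(285,0,350,140)))
E
```

```text
{'red': [], 'blue': [(np.float64(317.1), np.float64(71.7), 235, [306, 67, 23, 12])], 'brass': [(np.float64(316.1), np.float64(32.1), 1513, [304, 0, 25, 67]), (np.float64(317.7), np.float64(104.4), 1164, [307, 78, 22, 55])]}
```

Request:
apply_moves:
  increments:
    - [[1,0,0,0,0,0,0],[1,0,0,0,0,0,0],[0.6,0,0,0,0,0,0],[0,0,0,0,0,0,0],[0,0,0,0,0,0,0]]

```text
time_s: 7.17
eef_pos: [431.3, 273.6, 170.2]
tool_rot: [0.707, 0.707, -0.0, 0.0]
wrist_force: [-0.6, 0.1, 0.5]
gripper_width: 1.003
grip_force: 0.0
```

```bash
python3 - <<'E'
from h import *
import pickle
q=pickle.load(open("w1.pkl","rb"))
p=optics.capture("wrist"); a=colblobs(q,(285,0,350,140)); b=colblobs(p,(250,0,370,280)); print(b)
B=b["blue"][0]; A=a["blue"][0]
print(tri([(q,A[:2]),(p,B[:2])]))
for z in (48,57):
  for n in("red","blue"): print(z,n,[atz(p,r[:2],z).round(1) for r in b[n]])
plan((430.5,338.5,100),90)
E
```

```text
{'red': [(np.float64(316.3), np.float64(79.7), 239, [305, 75, 24, 11])], 'blue': [(np.float64(317.8), np.float64(157.5), 189, [307, 152, 22, 11])], 'brass': [(np.float64(315.9), np.float64(43.5), 1368, [304, 14, 24, 61]), (np.float64(317.2), np.float64(118.5), 1412, [306, 85, 23, 68]), (np.float64(318.3), np.float64(185.4), 947, [308, 162, 21, 48])]}
(array([429.57442213, 309.93184193,  55.47681647]), [np.float64(0.05717324945156128), np.float64(0.05717324945156368)])
48 red [array([428.3, 370.7,  48. ])]
48 blue [array([429.5, 308.9,  48. ])]
57 red [array([428.5, 369.7,  57. ])]
57 blue [array([429.5, 310.1,  57. ])]
t 7.2167 tcp [431.3 273.1 170.1] yaw 89.96 tilt [-4.e-04 -6.e-04 -1.e+00] F [ 0.6 -0.2 -0.1] w 0.998 grip 0.0
turn rz total rows(5deg): -0.008
tool shift in 25mm (after turn): [ 2.617 -0.032  2.806]
```

Request:
apply_moves:
  increments:
    - [[0,0,0,0,0,-0.2,0],[1,-0.05,0,0,0,0,0],[1,0,0,0,0,0,0],[0.68,0,0,0,0,0,0],[0,0,0.8,0,0,0,0],[0,0,0.8,0,0,0,0],[0,0,0.8,0,0,0,0],[0,0,0.8,0,0,0,0],[0,0,0.8,0,0,0,0],[0,0,0.6,0,0,0,0],[0,0,0.48,0,0,0,0],[0,0,0,0,0,0,0],[0,0,0,0,0,0,0]]

```text
time_s: 8.3
eef_pos: [429.0, 339.9, 43.0]
tool_rot: [0.701, 0.713, -0.001, -0.0]
wrist_force: [0.6, -0.2, 0.8]
gripper_width: 0.999
grip_force: 0.0
```

Request:
apply_moves:
  increments:
    - [[0,0,0,0,0,0,1],[0,0,0,0,0,0,1],[0,0,0,0,0,0,1],[0,0,0,0,0,0,1],[0,0,0,0,0,0,1],[0,0,0,0,0,0,1],[0,0,0,0,0,0,1],[0,0,0,0,0,0,1]]
  squeeze: 90

```text
time_s: 8.97
eef_pos: [428.5, 340.7, 43.9]
tool_rot: [0.701, 0.713, -0.0, -0.0]
wrist_force: [-4.7, -0.8, 7.8]
gripper_width: 0.179
grip_force: 87.6
```

Request:
apply_moves:
  increments:
    - [[0,0,-0.4,0,0,0,1],[0,0,-1,0,0,0,1],[0,0,-1,0,0,0,1],[0,0,-1,0,0,0,1],[0,0,-1,0,0,0,1],[0,0,-1,0,0,0,1],[0,0,-1,0,0,0,1],[0,0,-1,0,0,0,1],[-1,0.1,0,0,0,0,1],[-1,0.1,0,0,0,0,1],[-1,0.1,0,0,0,0,1],[-1,0.1,0,0,0,0,1],[-1,0.1,0,0,0,0,1],[-1,0.1,0,0,0,0,1],[-1,0.1,0,0,0,0,1],[-1,0.1,0,0,0,0,1],[-1,0.1,0,0,0,0,1],[-1,0.1,0,0,0,0,1],[-1,0.1,0,0,0,0,1],[-1,0.1,0,0,0,0,1]]

```text
time_s: 10.63
eef_pos: [463.7, 39.9, 228.7]
tool_rot: [0.701, 0.713, 0.0, 0.0]
wrist_force: [0.6, -0.5, -0.9]
gripper_width: 0.182
grip_force: 88.0
```

Request:
apply_moves:
  increments:
    - [[-1,0.1,0,0,0,0,1],[-1,0.1,0,0,0,0,1],[-1,0.1,0,0,0,0,1],[-1,0.1,0,0,0,0,1],[-1,0.1,0,0,0,0,1],[-1,0.1,0,0,0,0,1],[-0.8,0,0,0,0,0,1],[0,0,0,0,0,0.8,1],[0,0,0,0,0,0.8,1],[0,0,0,0,0,0.8,1],[0,0,0,0,0,0,1],[0,0,0,0,0,0,1],[0,0,0,0,0,0,1]]

```text
time_s: 11.72
eef_pos: [481.7, -128.5, 228.5]
tool_rot: [0.771, 0.637, 0.0, 0.0]
wrist_force: [-0.5, 0.3, -1.5]
gripper_width: 0.179
grip_force: 88.1
```

```bash
python3 - <<'E'
from h import *
import pickle
plan((477,-131,230),79)
p=optics.capture("wrist"); pickle.dump(p,open("w2.pkl","wb")); cv2.imwrite("pics/w2.png",p["img"]); R,t,f=cam(p); print(-R.T@t)
for k in("handle_top","jaw","fork","seat","pointer","jaw_nose"):print(k,[(round(r["score"],2),r["at"],int(r["mask"].sum())) for r in optics.regions_of(p,k)[:3]])
E
```

```text
t 11.7167 tcp [ 481.7 -128.5  228.5] yaw 79.06 tilt [ 1.e-04 -1.e-04 -1.e+00] F [-0.5  0.3 -1.5] w 0.179 grip 88.1
turn rz total rows(5deg): 0.013
tool shift in 25mm (after turn): [-0.134 -0.164 -0.061]
[494.78337726 -61.11630057 357.15066888]
handle_top [(0.66, [362.1, 181.2], 11510)]
jaw [(0.76, [387.1, 183.4], 1616), (0.5, [360.8, 180.1], 11375)]
fork [(0.72, [581.1, 251.4], 6398), (0.65, [362.9, 181.4], 11448)]
seat [(0.94, [359.3, 181.7], 11221)]
pointer [(0.75, [581.2, 249.9], 6324)]
jaw_nose [(0.74, [385.4, 191.1], 1608), (0.65, [363.0, 181.3], 11455)]
```

View pics/w2.png

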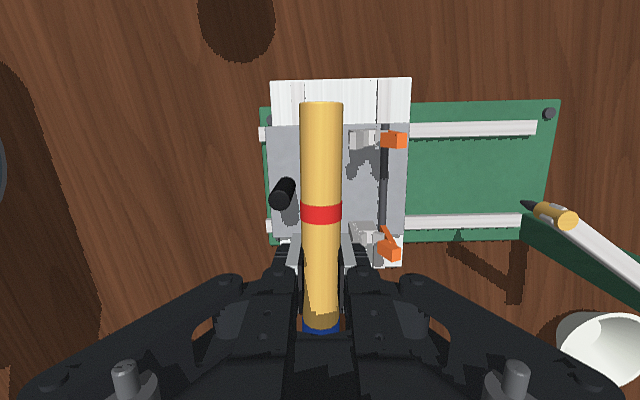

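The wrist view shows the rod held at column 322 with its red band at (322,213). The jaws are at (393,140) and (388,245), the fork cheeks at (362,138) and (362,235), the handle top near (280,195) and the pointer needle at (528,205). I'll enlarge the forks.

```bash
python3 - <<'E'
from h import *
import pickle
p=pickle.load(open("w2.pkl","rb")); c=p["img"][120:270,340:420]
e=cv2.resize(c,None,fx=4,fy=4,interpolation=cv2.INTER_NEAREST)
d=cv2.resize(p["img"][170:245,510:600],None,fx=4,fy=4,interpolation=cv2.INTER_NEAREST); d=cv2.copyMakeBorder(d,0,300,0,0,cv2.BORDER_CONSTANT)
cv2.imwrite("pics/w2c.png",np.hstack([e,d]))
h=cv2.cvtColor(p["img"],cv2.COLOR_BGR2HSV); m=(h[...,0]<14)&(h[...,0]>5)&(h[...,1]>200)&(h[...,2]>100); m[:, :350]=0; m[:,420:]=0
k,l,st,cc=cv2.connectedComponentsWithStats(m.astype(np.uint8)); print([(st[i].tolist(),cc[i].round(1)) for i in range(1,k) if st[i][4]>30])
E
```

```text
[]
```

View pics/w2c.png

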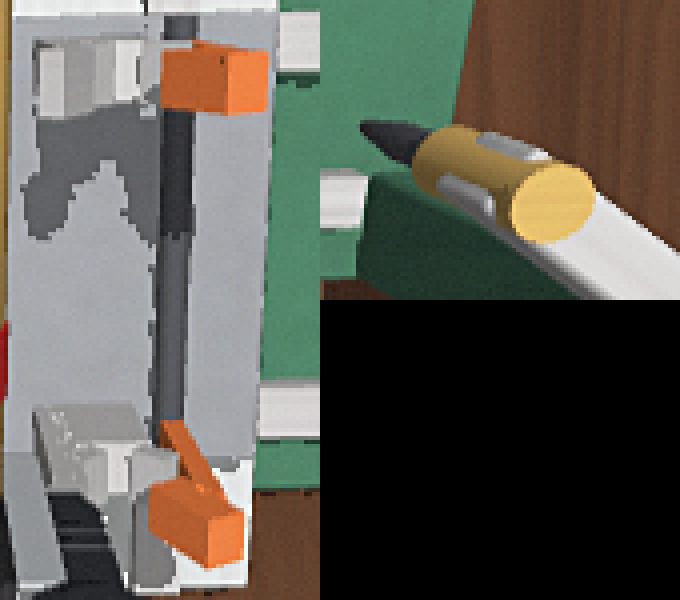

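```bash
python3 - <<'E'
from h import *
import pickle
from scipy.optimize import least_squares
np.set_printoptions(precision=2,suppress=True)
p=pickle.load(open("w2.pkl","rb"))
obs=[((13,50,120),(396.2,140.2)),((4,50,100.5),(380.2,139.5)),((4,-50,100.5),(377.5,247.8)),((13,-50,120),(391.8,255.2))]
def W(v,l): c,s=np.cos(v[2]),np.sin(v[2]); return [v[0]+c*l[0]-s*l[1],v[1]+s*l[0]+c*l[1],l[2]+v[3]]
for fixz in (1,0):
    r=least_squares(lambda v:np.ravel([proj(p,W([*v[:3],0 if fixz else v[3]],l))-u for l,u in obs]),[536,-143,-.2,0])
    v=r.x; v[3]=0 if fixz else v[3]
    print(v,"yaw",np.degrees(v[2]),"res",r.fun)
    print("handle px",proj(p,W(v,(-85,0,109))),"world",W(v,(-85,0,109)))
h=cv2.cvtColor(p["img"],cv2.COLOR_BGR2HSV); m=(h[...,2]<45); m[:,:262]=0;m[:,300:]=0;m[:165]=0;m[225:]=0
y,x=np.nonzero(m);print("handle mask",x.min(),x.max(),y.min(),y.max(),x.mean(),y.mean())
# rod in hand
o=env.get_obs(); print(o["eef_pos"]); b=colblobs(p,(290,90,350,340)); print(b)
for z in (o["eef_pos"][2]+5+9,): print([atz(p,r[:2],z) for n in("red","blue") for r in b[n]])
# pointer tip
print("tip", atz(p,(600/600*519.5+0,201.5),121))
t=optics.capture("top"); print("top view: tip px guess ->", atz(t,(380.5,141),121))
E
```

```text
[ 529.71 -137.6    -0.16    0.  ] yaw -9.156589813488635 res [ 0.04  0.6  -0.13 -0.15  0.03 -1.16  0.06  0.52]
handle px [279.   201.16] world [np.float64(445.7903044956049), np.float64(-124.07835342921035), np.float64(109.0)]
[ 529.53 -137.34   -0.16    0.98] yaw -9.142746194558 res [ 0.07  0.4  -0.17 -0.34  0.01 -0.94  0.09  0.78]
handle px [278.58 201.24] world [np.float64(445.6066724520986), np.float64(-123.83069326879311), np.float64(109.98188126147551)]
handle mask 268 295 177 210 282.0941780821918 193.8818493150685
[ 481.74 -128.53  228.29]
{'red': [(np.float64(320.4), np.float64(213.8), 741, [300, 200, 42, 25])], 'blue': [(np.float64(320.0), np.float64(329.0), 227, [302, 317, 38, 18])], 'brass': [(np.float64(320.6), np.float64(152.3), 4196, [299, 102, 44, 104]), (np.float64(320.6), np.float64(273.2), 3469, [302, 221, 38, 109])]}
[array([487.59, -98.74, 242.29]), array([ 476.83, -153.7 ,  242.29])]
tip [ 645.34 -159.27  121.  ]
top view: tip px guess -> [ 653.6  -164.56  121.  ]
```

```bash
python3 -c "
from h import *
plan((529.6,-137.5,130),80.85)"
```

```text
t 12.1167 tcp [ 481.7 -128.6  228.3] yaw 78.96 tilt [ 0. -0. -1.] F [-0.5  0.2 -0.8] w 0.177 grip 88.1
turn rz total rows(5deg): -0.379
tool shift in 25mm (after turn): [-0.048  1.947  3.932]
```

Request:
apply_moves:
  increments:
    - [[0,0,0,0,0,-0.38,1],[-0.05,0.95,0,0,0,0,1],[0,1,0,0,0,0,1],[0,0,0.9,0,0,0,1],[0,0,0.9,0,0,0,1],[0,0,0.9,0,0,0,1],[0,0,0.9,0,0,0,1],[0,0,0.33,0,0,0,1],[0,0,0,0,0,0,1],[0,0,0,0,0,0,1]]

```text
time_s: 12.95
eef_pos: [529.8, -137.7, 130.4]
tool_rot: [0.761, 0.648, -0.0, -0.0]
wrist_force: [0.9, 0.6, -1.5]
gripper_width: 0.18
grip_force: 88.4
```

```bash
python3 - <<'E'
from h import *
import pickle
plan((529.6,-137.5,130),80.85)
p=optics.capture("wrist"); pickle.dump(p,open("w3.pkl","wb")); s=optics.capture("scene")
a=cv2.resize(p["img"][60:400,180:460],(480,583)); b=cv2.resize(s["img"][210:310,250:305],(320,583),interpolation=cv2.INTER_CUBIC)
cv2.imwrite("pics/w3.png",np.hstack([a,b]))
E
```

```text
t 12.95 tcp [ 529.8 -137.7  130.4] yaw 80.84 tilt [-2.e-04  1.e-04 -1.e+00] F [ 0.9  0.6 -1.5] w 0.18 grip 88.4
turn rz total rows(5deg): -0.002
tool shift in 25mm (after turn): [ 0.006 -0.01   0.015]
```

View pics/w3.png

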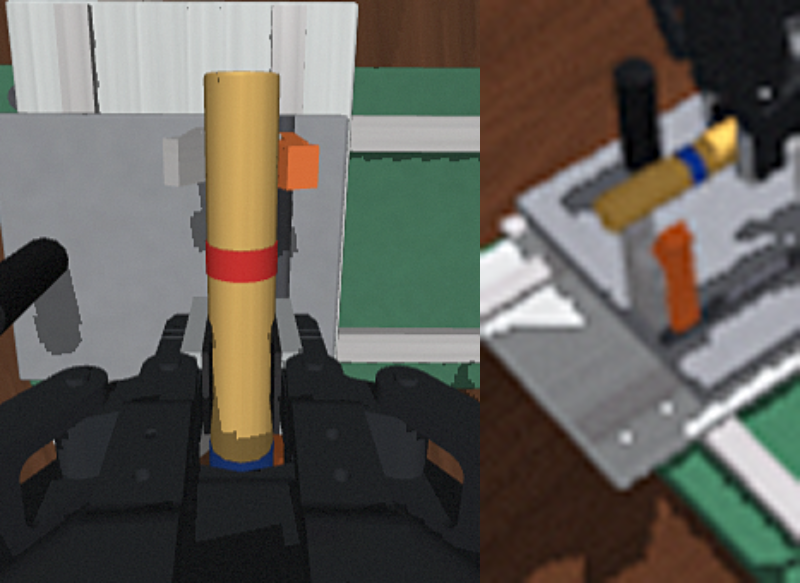

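The rod is over the fork, with jaw and cheek visible on either side of it at crop (300,162) and (185,160). I'll check the predicted jaw position against this view.

```bash
python3 - <<'E'
from h import *
import pickle
p=pickle.load(open("w3.pkl","rb")); a=np.radians(-9.15);c,s=np.cos(a),np.sin(a)
for l in [(13,50,120),(13,43,120),(13,57,120),(-17,50,108)]:
    u=proj(p,(529.6+c*l[0]-s*l[1],-137.5+s*l[0]+c*l[1],l[2])); print(l,u.round(1),"crop",((u-[180,60])*[480/280,583/340]).round(0))
b=colblobs(p,(270,90,360,360)); print(b["red"],[atz(p,r[:2],144) for r in b["red"]])
E
```

```text
(13, 50, 120) [347.  157.7] crop [286. 168.]
(13, 43, 120) [346.6 172.3] crop [286. 193.]
(13, 57, 120) [347.3 142.6] crop [287. 142.]
(-17, 50, 108) [286.3 154.5] crop [182. 162.]
[(np.float64(320.4), np.float64(213.8), 739, [300, 200, 42, 25])] [array([ 534.85397811, -107.8517611 ,  144.        ])]
```

```bash
python3 - <<'E'
from h import *
import pickle
p=pickle.load(open("w3.pkl","rb")); q=pickle.load(open("w2.pkl","rb"))
for r in (146,152,158,164): print(r,[tuple(int(z) for z in x) for x in p["img"][r,340:370:1,1:]])
print("w2",[(340+i,tuple(int(z) for z in x)) for i,x in enumerate(q["img"][140,340:412,1:]) if i>34])
print([(270+i,int(x)) for i,x in enumerate(p["img"][154,270:302,1])])
E
```

```text
146 [(119, 145), (93, 109), (71, 116), (76, 155), (79, 154), (53, 105), (77, 148), (73, 144), (105, 203), (111, 217), (113, 218), (108, 217), (112, 219), (111, 217), (112, 220), (109, 215), (112, 219), (109, 217), (113, 219), (109, 216), (110, 217), (108, 216), (108, 215), (110, 218), (106, 219), (103, 224), (137, 153), (145, 136), (141, 137), (142, 140)]
152 [(116, 144), (83, 99), (66, 110), (76, 157), (79, 151), (78, 150), (78, 150), (75, 144), (113, 224), (113, 216), (108, 212), (109, 214), (111, 214), (109, 214), (111, 215), (110, 215), (105, 210), (108, 213), (108, 215), (111, 213), (109, 214), (106, 212), (109, 215), (107, 213), (105, 215), (104, 226), (147, 128), (142, 136), (141, 140), (144, 143)]
158 [(114, 139), (84, 95), (71, 136), (77, 155), (77, 152), (79, 151), (74, 145), (84, 164), (113, 222), (110, 215), (109, 213), (106, 212), (105, 212), (108, 212), (106, 211), (111, 212), (107, 212), (109, 214), (110, 215), (110, 213), (111, 215), (110, 214), (107, 213), (109, 215), (107, 218), (114, 200), (148, 130), (144, 137), (144, 141), (143, 141)]
164 [(108, 133), (82, 96), (
[... 696 characters left out ...]
, (395, (92, 177)), (396, (90, 172)), (397, (136, 248)), (398, (133, 241)), (399, (129, 239)), (400, (131, 239)), (401, (130, 238)), (402, (132, 239)), (403, (132, 239)), (404, (130, 239)), (405, (129, 241)), (406, (124, 250)), (407, (186, 164)), (408, (180, 181)), (409, (53, 18)), (410, (64, 36)), (411, (68, 41))]
[(270, 144), (271, 140), (272, 140), (273, 143), (274, 141), (275, 152), (276, 162), (277, 159), (278, 159), (279, 160), (280, 160), (281, 160), (282, 160), (283, 165), (284, 131), (285, 124), (286, 126), (287, 127), (288, 125), (289, 126), (290, 128), (291, 127), (292, 128), (293, 128), (294, 129), (295, 127), (296, 133), (297, 129), (298, 132), (299, 112), (300, 75), (301, 103)]
```

The fit agrees to about 0.5 mm. Pressing down.

Request:
apply_moves:
  increments:
    - [[0,0.01,0.3,0,0,0,1],[0,0,0.3,0,0,0,1],[0,0,0.25,0,0,0,1],[0,0,0.2,0,0,0,1],[0,0,0.2,0,0,0,1],[0,0,0.15,0,0,0,1],[0,0,0.1,0,0,0,1]]
  squeeze: 110

```text
time_s: 13.63
eef_pos: [531.5, -138.3, 93.3]
tool_rot: [0.761, 0.648, 0.001, 0.002]
wrist_force: [1.7, 0.3, 0.7]
gripper_width: 0.176
grip_force: 108.3
```

Request:
apply_moves:
  increments:
    - [[0,0,0.1,0,0,0,1],[0,0,0.1,0,0,0,1],[0,0,0.06,0,0,0,1],[0,0,0,0,0,0,1]]

```text
time_s: 13.97
eef_pos: [530.7, -138.0, 86.9]
tool_rot: [0.761, 0.648, 0.0, 0.001]
wrist_force: [-0.5, 0.2, 5.9]
gripper_width: 0.174
grip_force: 109.2
```

Request:
apply_moves:
  increments:
    - [[0,0,0.06,0,0,0,1],[0,0,0.04,0,0,0,1],[0,0,0,0,0,0,1]]

```text
time_s: 14.22
eef_pos: [532.5, -139.0, 86.7]
tool_rot: [0.761, 0.648, 0.001, 0.003]
wrist_force: [-0.7, 0.0, 17.5]
gripper_width: 0.176
grip_force: 110.6
```

Request:
apply_moves:
  increments:
    - [[0,0,-0.08,0,0,0,1],[0,0,0,0,0,0,0.5],[0,0,0,0,0,0,0.4],[0,0,0,0,0,0,0.4],[0,0,0,0,0,0,0.4],[0,0,0,0,0,0,0.4],[0,0,-0.6,0,0,0,0.4],[0,0,-1,0,0,0,0.4],[0,0,-1,0,0,0,0.4],[0,0,-1,0,0,0,0.4],[0,-1,-1,0,0,0,0.4],[0,-1,-0.5,0,0,0,0.4],[0,-1,0,0,0,0,0.4],[0,0,0,0,0,0,0.4],[0,0,0,0,0,0,0.4]]

```text
time_s: 15.47
eef_pos: [455.2, -125.5, 213.1]
tool_rot: [0.761, 0.648, 0.0, 0.0]
wrist_force: [0.1, -0.1, 0.2]
gripper_width: 0.6
grip_force: 0.0
```

```bash
python3 - <<'E'
from h import *
import pickle
plan((445.7,-124,150),80.85)
p=optics.capture("wrist"); pickle.dump(p,open("w4.pkl","wb"));cv2.imwrite("pics/w4.png",p["img"])
b=colblobs(p,(330,90,480,330)); print(b)
print([(n,atz(p,r[:2],100).round(1)) for n in("red","blue") for r in b[n]])
E
```

```text
t 15.4667 tcp [ 455.2 -125.5  213.1] yaw 80.81 tilt [ 4.e-04 -2.e-04 -1.e+00] F [ 0.1 -0.1  0.2] w 0.6 grip 0.0
turn rz total rows(5deg): -0.008
tool shift in 25mm (after turn): [-0.    -0.386  2.524]
{'red': [(np.float64(411.4), np.float64(166.6), 195, [401, 161, 22, 11])], 'blue': [(np.float64(405.4), np.float64(233.5), 162, [395, 227, 22, 12])], 'brass': [(np.float64(414.3), np.float64(135.3), 998, [403, 111, 25, 51]), (np.float64(408.7), np.float64(200.1), 1158, [397, 171, 25, 59]), (np.float64(405.6), np.float64(245.6), 242, [395, 236, 20, 25])]}
[('red', array([ 534.6, -108.8,  100. ])), ('blue', array([ 524.8, -167.4,  100. ]))]
```

View pics/w4.png

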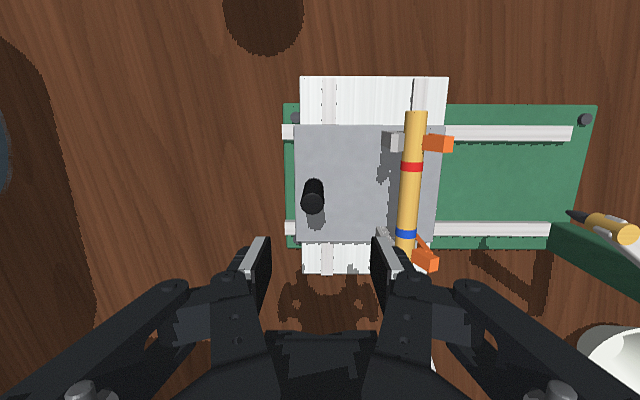

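The rod is seated with both bands between the forks: red at (411,167), blue at (405,234). The jaw noses are back over it. The handle is at (312,195) and the needle tip at (567,212). Next I'll triangulate the tip and then grasp the handle.

```bash
python3 - <<'E'
from h import *
import pickle
np.set_printoptions(precision=1,suppress=True)
Q={}
for n,box in (("w2",(510,190,540,215)),("w4",(558,200,592,226))):
    p=pickle.load(open(n+".pkl","rb")); x0,y0,x1,y1=box; c=p["img"][y0:y1,x0:x1].astype(int)
    m=(c.max(2)<75)&(c.max(2)-c.min(2)<25); k,l,st,cc=cv2.connectedComponentsWithStats(m.astype(np.uint8)); i=1+np.argmax(st[1:,4]); y,x=np.nonzero(l==i)
    xm=x.min(); print(n,st[i],"tip",xm+x0,y[x<=xm+1].mean()+y0, [(int(a+x0),int(y[x==a].min()+y0),int(y[x==a].max()+y0)) for a in range(xm,xm+10)])
    Q[n]=(p,(xm+x0,y[x<=xm+1].mean()+y0))
print(tri([Q["w2"],Q["w4"]]))
for n in Q: print(atz(*Q[n],121))
E
```

```text
w2 [ 10  10  17  12 114] tip 520 201.5 [(520, 201, 202), (521, 200, 203), (522, 200, 204), (523, 200, 205), (524, 200, 206), (525, 201, 207), (526, 201, 208), (527, 201, 209), (528, 201, 209), (529, 201, 210)]
w4 [  7  10  25  14 183] tip 565 211.5 [(565, 211, 212), (566, 210, 213), (567, 210, 214), (568, 210, 214), (569, 210, 215), (570, 210, 216), (571, 211, 216), (572, 211, 217), (573, 211, 218), (574, 211, 219)]
(array([ 646.5, -159.9,  119.8]), [np.float64(0.011120938871818215), np.float64(0.01112093887173435)])
[ 645.7 -159.4  121. ]
[ 645.5 -159.3  121. ]
```

Request:
apply_moves:
  increments:
    - [[0,-0.39,1,0,0,0,0.4],[0,0,1,0,0,0,0.4],[0,0,1,0,0,0,0.4],[0,0,1,0,0,0,0.4],[0,0,0.8,0,0,0,0.4],[0,0,0,0,0,0,0.4],[0,0,0,0,0,0,1],[0,0,0,0,0,0,1],[0,0,0,0,0,0,1],[0,0,0,0,0,0,1],[0,0,0,0,0,0,1]]
  squeeze: 50

```text
time_s: 16.43
eef_pos: [447.6, -124.8, 94.5]
tool_rot: [0.761, 0.648, 0.001, 0.002]
wrist_force: [1.4, -0.2, 1.8]
gripper_width: 0.219
grip_force: 49.4
```

Request:
apply_moves:
  increments:
    - [[0,0.3,0,0,0,0,1],[0,0.5,0,0,0,0,1],[0,0.5,0,0,0,0,1],[0,0.5,0,0,0,0,1],[0,0.5,0,0,0,0,1],[0,0.5,0,0,0,0,1],[0,0.5,0,0,0,0,1],[0,0.5,0,0,0,0,1],[0,0.5,0,0,0,0,1],[0,0.3,0,0,0,0,1],[0,0.1,0,0,0,0,1],[-0.2,0,0,0,0,0,1],[-0.4,0,0,0,0,0,1],[-0.4,0,0,0,0,0,1],[-0.2,0,0,0,0,0,1],[-0.1,0,0,0,0,0,1],[0,0,0,0,0,0,1],[0,0,0,0,0,0,1]]

```text
time_s: 17.93
eef_pos: [558.1, -176.0, 94.5]
tool_rot: [0.761, 0.648, 0.0, 0.002]
wrist_force: [1.4, -2.4, 4.9]
gripper_width: 0.217
grip_force: 50.0
```

```bash
python3 - <<'E'
from h import *
import pickle
plan()
p=optics.capture("wrist"); pickle.dump(p,open("w5.pkl","wb")); t=optics.capture("top"); s=optics.capture("scene"); pickle.dump((t,s),open("ts5.pkl","wb"))
a=p["img"][60:320,300:600]; b=t["img"][115:185,350:420]
cv2.imwrite("pics/w5.png",np.hstack([cv2.resize(a,(480,416)),cv2.resize(b,(320,320)).copy() if 0 else cv2.copyMakeBorder(cv2.resize(b,(300,300),interpolation=cv2.INTER_CUBIC),0,116,0,0,cv2.BORDER_CONSTANT)]))
b=colblobs(p,(300,60,600,330)); print(b["red"],b["blue"])
print([(n,atz(p,r[:2],100).round(1)) for n in("red","blue") for r in b[n]],"tip px pred",proj(p,(645.8,-159.5,121)))
E
```

```text
t 17.9333 tcp [ 558.1 -176.    94.5] yaw 80.81 tilt [ 0.0029 -0.0019 -1.    ] F [ 1.4 -2.4  4.9] w 0.217 grip 50.0
[(np.float64(504.8), np.float64(208.3), 692, [484, 197, 44, 22])] []
[('red', array([ 643. , -159.2,  100. ]))] tip px pred [546.81441182 224.99606773]
```

View pics/w5.png

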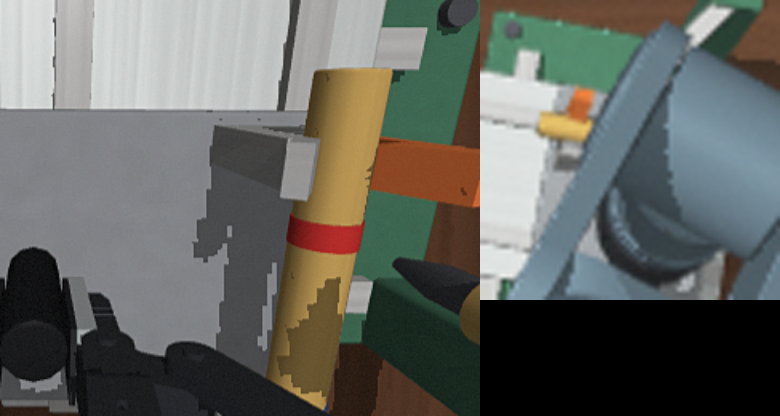

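```bash
cat >> h.py <<'E'
YAW=np.radians(-9.15); JX=np.array([np.cos(YAW),np.sin(YAW),0]); JY=np.array([-np.sin(YAW),np.cos(YAW),0])
TIP=np.array([645.8,-159.5,121])
def band(p,uv,zax=91,r=7.1):
    o,d=ray(p,uv); a=o+d*(zax-o[2])/d[2]; q=d-(d@JY)*JY; s=r/np.linalg.norm(q); b=a-d*s
    return np.array([(a-TIP)@JX,(b-TIP)@JY])   # band centre minus tip, jig axes
E
python3 - <<'E'
from h import *
import pickle
np.set_printoptions(precision=2,suppress=True)
p=pickle.load(open("w4.pkl","rb")); print("w4",band(p,(411.4,166.6)),band(p,(405.4,233.5)))
p=pickle.load(open("w5.pkl","rb")); print("w5",band(p,(504.8,208.3)))
h=p["img"][...].astype(int)
c=h[205:245,535:575]; m=(c.max(2)<75)&(c.max(2)-c.min(2)<25); y,x=np.nonzero(m); print("tip",[(a+535,y[x==a].min()+205,y[x==a].max()+205) for a in range(x.min(),x.min()+6)], "tip by ray",[atz(p,(a,b),121).round(1) for a,b in((545.5,223.5),(546.5,224.5))])
# edges of rod at row ~ 195 and 222
for r in (190,222): print(r,[(480+i,tuple(int(z) for z in v)) for i,v in enumerate(h[r,480:540]) if i%1==0 and (i<14 or 36<i<54)])
E
```

```text
w4 [-115.07   32.  ] [-115.45  -27.97]
w5 [ 3.16 -1.09]
tip [(535, np.int64(235), np.int64(244)), (536, np.int64(234), np.int64(244)), (537, np.int64(236), np.int64(244)), (538, np.int64(237), np.int64(244)), (539, np.int64(238), np.int64(244)), (540, np.int64(238), np.int64(244))] tip by ray [array([ 645.3, -158.8,  121. ]), array([ 645.7, -159.3,  121. ])]
190 [(480, (76, 73, 71)), (481, (80, 77, 73)), (482, (68, 74, 74)), (483, (24, 54, 68)), (484, (32, 59, 73)), (485, (30, 55, 72)), (486, (36, 65, 80)), (487, (40, 71, 88)), (488, (43, 78, 95)), (489, (45, 80, 97)), (490, (47, 82, 101)), (491, (47, 88, 109)), (492, (52, 92, 113)), (493, (53, 98, 120)), (517, (81, 147, 183)), (518, (82, 149, 184)), (519, (83, 149, 183)), (520, (84, 149, 184)), (521, (81, 145, 179)), (522, (82, 145, 179)), (523, (81, 146, 182)), (524, (84, 147, 183)), (525, (82, 145, 177)), (526, (77, 140, 174)), (527, (79, 146, 185)), (528, (41, 65, 71)), (529, (83, 104, 54)), (530, (81, 105, 63)), (531, (77, 100, 59)), (532, (79, 103, 64)), (533, (80, 102, 62))]
222 [(480, (30, 59, 73)), (481, (41, 68, 85)), (482, (41, 75, 93)), (483, (41, 74, 94)), (484, (45, 80, 101)), (485, (47, 84, 104)), (486, (46, 86, 109)), (487, (52, 92, 115)), (488, (59, 103, 127)), (489, (57, 104, 130)), (490, (62, 112, 137)), (491, (62, 113, 141)), (492, (66, 116, 145)), (493, (68, 121, 149)), (517, (82, 148, 181)), (518, (79, 142, 177)), (519, (76, 137, 171)), (520, (75, 136, 172)), (521, (69, 129, 166)), (522, (74, 92, 66)), (523, (82, 104, 57)), (524, (79, 102, 61)), (525, (80, 103, 60)), (526, (81, 103, 63)), (527, (79, 102, 60)), (528, (81, 105, 63)), (529, (78, 101, 59)), (530, (77, 101, 58)), (531, (79, 101, 61)), (532, (78, 100, 61)), (533, (79, 100, 59))]
```

Request:
apply_moves:
  increments:
    - [[0.05,-0.1,0,0,0,0,1],[0,0,0,0,0,0,1],[0,0,0,0,0,0,1],[0,0,0,0,0,0,1]]

```text
time_s: 18.42
eef_pos: [555.5, -173.9, 94.4]
tool_rot: [0.761, 0.648, 0.0, 0.001]
wrist_force: [-0.4, -1.5, 8.2]
gripper_width: 0.217
grip_force: 50.2
```

```bash
python3 - <<'E'
from h import *
plan()
p=optics.capture("wrist"); b=colblobs(p,(300,60,600,330)); print(b["red"]); print(band(p,b["red"][0][:2]))
E
```

```text
t 18.4167 tcp [ 555.5 -173.9   94.4] yaw 80.84 tilt [ 0.0022 -0.0016 -1.    ] F [-0.4 -1.5  8.2] w 0.217 grip 50.2
[(np.float64(504.9), np.float64(208.4), 693, [484, 197, 44, 22])]
[0.27731269 0.52230316]
```

Request:
apply_moves:
  increments:
    - [[0,0,0,0,0,0,0.4],[0,0,0,0,0,0,0.4],[0,0,0,0,0,0,0.4],[0,0,0,0,0,0,0.4],[0,0,-0.6,0,0,0,0.4],[0,0,-1,0,0,0,0.4],[0,0,-1,0,0,0,0.4],[0,0,-1,0,0,0,0.4],[0,0,-0.6,0,0,0,0.4],[0,0,0,0,0,0,0.4],[0,0,0,0,0,0,0.4]]

```text
time_s: 19.38
eef_pos: [555.0, -173.4, 198.3]
tool_rot: [0.761, 0.648, 0.0, 0.001]
wrist_force: [0.1, 0.2, 0.3]
gripper_width: 0.599
grip_force: 0.0
```

```bash
cat >> h.py <<'E'
def tippx(p,guess=TIP):
    g=proj(p,guess); x0,y0=int(g[0])-8,int(g[1])-12
    c=p["img"][y0:y0+24,x0:x0+24].astype(int); m=(c.max(2)<75)&(c.max(2)-c.min(2)<25)
    k,l,st,cc=cv2.connectedComponentsWithStats(m.astype(np.uint8)); i=1+np.argmax(st[1:,4]); y,x=np.nonzero(l==i); xm=x.min()
    return g,(xm+x0,y[x<=xm+1].mean()+y0)
def report(tag):
    p=optics.capture("wrist"); o=env.get_obs(); b=colblobs(p,(300,60,640,330)); g,t=tippx(p); Rr,tt,f=cam(p)
    T=atz(p,t,121); e=np.array([(T-TIP)@JX,(T-TIP)@JY])
    print(tag,"cam",(-Rr.T@tt).round(0),"tip pred",g.round(1),"seen",t,"tip err",e.round(2))
    for n in("red","blue"): print(n,[(r[0],r[1],r[2],band(p,r[:2]).round(2)) for r in b[n]])
    return p
E
python3 - <<'E'
from h import *
import pickle
plan()
p=report("w6"); pickle.dump(p,open("w6.pkl","wb"))
cv2.imwrite("pics/w6.png",cv2.resize(p["img"][100:270,360:600],None,fx=3.2,fy=3.2,interpolation=cv2.INTER_CUBIC))
E
```

```text
t 19.3833 tcp [ 555.  -173.4  198.3] yaw 80.84 tilt [ 1.e-03 -5.e-04 -1.e+00] F [0.1 0.2 0.3] w 0.599 grip 0.0
w6 cam [ 566. -106.  327.] tip pred [442.7 176.2] seen (np.int64(442), np.float64(176.0)) tip err [-0.54  0.13]
red [(np.float64(426.5), np.float64(169.5), 219, array([-1.06,  0.75]))]
blue [(np.float64(419.1), np.float64(240.1), 181, array([ -1.46, -59.31]))]
```

View pics/w6.png

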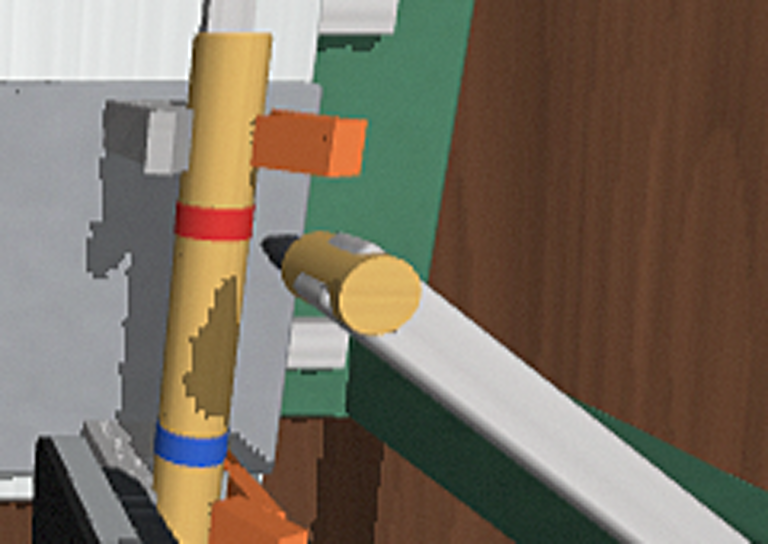

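Red is under the pointer within about 1 mm: at rest, w6 shows the band at (426,170) and the tip at (442,176), which the calibration turns into under 1 mm of offset. I'll dwell, then regrasp the handle.

Request:
apply_moves:
  increments:
    - [[0,0,0,0,0,0,0.4],[0,0,0,0,0,0,0.4],[0,0,0,0,0,0,0.4],[0,0,0,0,0,0,0.4],[0,0,0,0,0,0,0.4],[0,0,0,0,0,0,0.4],[0,0,0,0,0,0,0.4],[0,0,0,0,0,0,0.4],[0,0,0,0,0,0,0.4],[0,0,1,0,0,0,0.4],[0,0,1,0,0,0,0.4],[0,0,1,0,0,0,0.4],[0,0,0.7,0,0,0,0.4],[0,0,0.45,0,0,0,0.4],[0,0,0,0,0,0,0.4]]

```text
time_s: 20.68
eef_pos: [553.1, -172.5, 91.6]
tool_rot: [0.761, 0.648, -0.001, -0.002]
wrist_force: [-0.1, -0.2, -0.3]
gripper_width: 0.601
grip_force: 0.0
```

Request:
apply_moves:
  increments:
    - [[0,0,0,0,0,0,1],[0,0,0,0,0,0,1],[0,0,0,0,0,0,1],[0,0,0,0,0,0,1],[0,0,0,0,0,0,1],[0.2,0,0,0,0,0,1],[0.4,0,0,0,0,0,1],[0.4,0,0,0,0,0,1],[0.4,0,0,0,0,0,1],[0.4,0,0,0,0,0,1],[0.3,0.02,0,0,0,0,1],[0.2,0,0,0,0,0,1],[0.07,0,0,0,0,0,1],[0,0,0,0,0,0,1],[0,0,0,0,0,0,1],[0,0,0,0,0,0,1]]
  squeeze: 50

```text
time_s: 22.02
eef_pos: [565.9, -114.9, 96.1]
tool_rot: [0.761, 0.648, 0.001, 0.001]
wrist_force: [-0.0, 1.5, 7.1]
gripper_width: 0.215
grip_force: 49.5
```

Request:
apply_moves:
  increments:
    - [[0,0,0,0,0,0,0.4],[0,0,0,0,0,0,0.4],[0,0,0,0,0,0,0.4],[0,0,0,0,0,0,0.4],[0,0,-0.6,0,0,0,0.4],[0,0,-1,0,0,0,0.4],[0,0,-1,0,0,0,0.4],[0,0,-1,0,0,0,0.4],[0,0,-0.6,0,0,0,0.4],[0,0,0,0,0,0,0.4],[0,0,0,0,0,0,0.4]]

```text
time_s: 22.93
eef_pos: [565.1, -115.1, 199.8]
tool_rot: [0.761, 0.648, 0.0, 0.001]
wrist_force: [0.3, -0.5, -0.6]
gripper_width: 0.601
grip_force: 0.0
```

```bash
python3 - <<'E'
from h import *
import pickle
plan()
p=report("w7"); pickle.dump(p,open("w7.pkl","wb"))
E
```

```text
t 22.9333 tcp [ 565.1 -115.1  199.8] yaw 80.84 tilt [ 1.5e-03 -7.0e-04 -1.0e+00] F [ 0.3 -0.5 -0.6] w 0.601 grip 0.0
w7 cam [576. -47. 328.] tip pred [432.4 251.3] seen (np.int64(432), np.float64(252.58333333333334)) tip err [-0.22 -1.12]
red [(np.float64(426.1), np.float64(168.2), 221, array([-0.21, 60.6 ]))]
blue [(np.float64(418.8), np.float64(238.5), 181, array([-0.58,  0.59]))]
```

```bash
python3 - <<'E'
from h import *
import pickle
P={n:pickle.load(open(n+".pkl","rb")) for n in("w2","w4","w6","w7")}
obs=[(p,tippx(p)[1]) for p in P.values()]; X,e=tri(obs); print(X.round(2),np.round(e,2))
for n,(p,t) in zip(P,obs): print(n,t,(proj(p,X)-t).round(2),"z121",atz(p,t,121).round(1))
cv2.imwrite("pics/w7.png",cv2.resize(P["w7"]["img"][160:300,360:540],None,fx=4,fy=4,interpolation=cv2.INTER_CUBIC))
E
```

```text
[ 644.64 -158.93  122.65] [0.26 0.43 0.08 0.66]
w2 (np.int64(520), np.float64(201.5)) [-0.07  0.31] z121 [ 645.7 -159.4  121. ]
w4 (np.int64(565), np.float64(211.5)) [0.55 0.36] z121 [ 645.5 -159.3  121. ]
w6 (np.int64(442), np.float64(176.0)) [-0.02  0.11] z121 [ 645.3 -159.3  121. ]
w7 (np.int64(432), np.float64(252.58333333333334)) [-0.34 -0.83] z121 [ 645.4 -160.6  121. ]
```

View pics/w7.png

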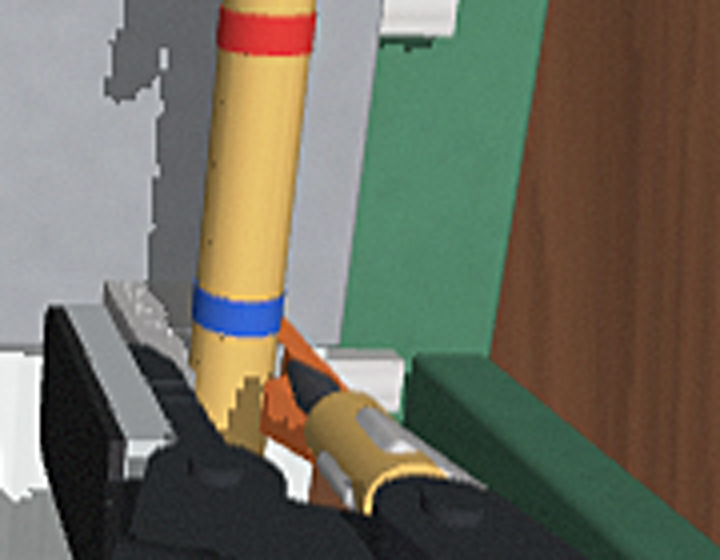

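Blue is under the pointer within about 1 mm: in the crop the tip is at (286,362) and the blue band at (238,314). The hand is clear of everything, so I'll hand the job in.

```bash
python3 -c "
from h import *
print(job.finish_job())"
```

```text
the job is handed in; nothing more can be done
None
```

The brass rod is seated in the forks. I stopped the red band under the pointer for over a second and left the blue band there, each within about 1 mm by my camera measurements. The job is handed in at about 23 s of robot time; no verdict came back.

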